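# Set a threaded stand's stop collar with a setting gauge, then hang the gauge up

### The job

Set the knurled stop collar on the threaded stand with the aluminium setting gauge: stand the gauge upright on the stand's base plate with its tongue under the collar, and screw the collar down until it just comes to rest on the tongue, feeling for the contact and not cranking it down hard. Then slip the gauge out and hang it by its eye on the peg of the end panel, leaving the collar set at the tongue's height (within about a millimetre) and the other things on the table where they are.

Things in the scene. Friction and masses are not known exactly. Their poses are not given: they have to be found in the camera images.
- gauge: setting gauge, bare aluminium, 0.34 kg, upright, 115 mm long, 80 high. Origin: middle of the handle block's underside; x towards the tongue, y across its thickness, z up. Handle: x -30 to 30, y -12 to 12, z 0 to 80. Thin tongue: x 30 to 85, y -6 to 6, z 0 to 40, flat top. Centre of mass near x 11, z 35. Starts in the holder, where it can be taken only across its 24 mm thickness
- gauge_eye (a point): centre of the gauge's eye, a round through hole along gauge y, 23 mm in diameter, at gauge x 12, y 0, z 58 mm, above the centre of mass, so that the gauge hangs level, leaning a little (0.18 rad) with the peg's slope
- tongue_top (a point): top of the tongue at its free end (gauge x 85, y 0, z 40 mm)
- stand: fixed stand: grey base plate 200 x 90 x 10 mm, threaded steel rod 15 mm in diameter rising at plate x 60, y 0 to 114 mm above the table, with a foot flange 24 mm in diameter, 5 mm high. Origin: middle of the plate's underside; x along the plate towards the rod, z up. The gauge goes on the free part of the plate, tongue towards the rod (+x), its end 12 to 15 mm from the rod's axis
- rod_foot (a point): on the rod's axis at the level of the plate's top
- collar: knurled aluminium collar on the rod, 56 mm in diameter, 30 tall. Origin: on the rod's axis at its underside, z up. Right-hand thread: clockwise seen from above it goes down, 24 mm per turn (3.82 mm/rad). Friction of 0.08 N m holds it where it is left. Starts 8 to 15 mm above tongue height (40 mm above the plate's top). On the tongue the force grows some 20 to 30 N per mm
- holder: fixed white bookend in which the gauge starts: floor 160 x 60 x 8 mm (x -75 to 85), upright cheek 75 mm high at x -75 to -63, about 6 mm behind the handle's end face. Origin: on the table; the gauge stands on the floor, tongue towards holder +x
- end_panel: fixed upright grey panel 16 mm thick, 130 wide (y), 186 high, with a foot. Origin: on the table under its middle; the front face, at x -8, looks to -x and carries the peg. The peg is too short for a finger behind the gauge hung on it: to hang the gauge hold it across its 60 mm handle length, above the tongue
- peg_mid (a point): middle of the peg's axis (panel x -30, y 0, z 159 mm). Round steel peg, 10 mm in diameter, pointing to panel -x and rising a little: axis from x -8, z 155 to x -52, z 163 mm, then a round end 5 mm further
- drive1: bystander: rugged orange drive 34 x 120 x 85 mm standing on edge on a low grey shelf board; origin: middle of its underside
- drive2: bystander: as drive1
- drive3: bystander: as drive1
- enclosure: bystander: flat aluminium drive enclosure 130 x 85 x 28 mm; origin: middle of its underside
- mug: bystander: white ceramic mug, 82 mm across, 95 mm high, with screwdrivers in it (160 mm high in all); origin: middle of its underside
- dispenser: bystander: clear plastic push dispenser for screws, 70 x 70 x 92 mm; origin: middle of its underside

How it is judged:
On the way, in this order (a step that is already met when the one before it is completed fails the run):
1. the gauge stands upright on the stand's base plate with its tongue under the collar, let go (angle between gauge's own z axis and vertical below 0.08 rad and z of gauge in the frame of stand between 0.007 and 0.013 m and horizontal distance between tongue_top and collar below 0.024 m and contact force between the fingers and gauge below 0.3 N), for 0.2 s.
2. the collar has been screwed down onto the tongue and bears on it (more than 1 N), the gauge still upright on the plate (angle between gauge's own z axis and vertical below 0.08 rad and z of gauge in the frame of stand between 0.007 and 0.013 m and horizontal distance between tongue_top and collar below 0.024 m and contact force between collar and gauge above 1 N and z of collar in the frame of stand below 0.0515 m), for 0.2 s.
At the end, for the whole second after the job is handed in: The gauge hangs at rest from the peg of the end panel by its eye (eye centre within 22 mm of the peg's middle, gauge tilted less than 0.35 rad, bearing on the panel's peg), and the collar's underside stands 38.5 to 41.8 mm above the top of the stand's base plate (48.5 to 51.8 mm above the table) (z of collar in the frame of stand between 0.0485 and 0.0518 m and distance between gauge_eye and peg_mid below 0.022 m and contact force between gauge and end_panel above 1 N and angle between gauge's own z axis and vertical below 0.35 rad and linear speed of gauge below 0.03 m/s and angular speed of gauge below 0.3 rad/s); the robot touches nothing.
It fails at once if the collar is cranked down on the gauge with more than 60 N (contact force between collar and gauge above 60 N).
It fails at once if a bystander (drive, enclosure, mug or dispenser) is pushed more than 30 mm out of place (distance of any of drive1, drive2, drive3, enclosure, mug, dispenser from where it was at the start of the episode above 0.03 m).
It also fails if it takes over 72 s, if anything falls off the work surface, if the arm or the gripper's body presses on something with over 40 N, if the wrist force passes 120 N, or if a joint passes its speed limit or range.

### The arm

A 6-joint arm with a two-finger parallel gripper is mounted at the origin on the work surface. World frame = base frame: x ahead of the robot, y to its left, z up, the work surface at z = 0. Lengths are in m, angles in rad, forces in N, time in s.
With the tool pointing down it reaches from about 0.35 to 0.775 m from the base axis. Payload 5.5 kg.
Tool frame: the origin (TCP) lies between the finger pads; the fingertips stand 22 mm ahead of it and the grasp point (between the pads) lies 3 mm ahead of it; z points along the fingers, y is the line along which they close (so a half turn about z gives the same grasp; the last joint's range is limited). The gripper opens to 85 mm and grips with 20 to 120 N. Pads are 22 mm wide; open, the fingers measure 114 mm over their backs; the gripper's body (76 mm by 85 mm) begins 54 mm behind the grasp point. The pads swing forward as they close: fully open they stand 13 mm farther back than shut.
Start: joints at [-1.456, 0.313, 0.046, 1.304, 0, 1.431], TCP at [0.145, -0.556, 0.253] pointing down, gripper open.
Joint ranges: [-2.76, 2.76], [-0.86, 1.69], [-1.03, 1.26], [-2.2, 2.34], [-1.47, 1.5], [-3.14, 3.14]. Speed limits (rad/s): [2.57, 2.57, 3.14, 3.14, 3.14, 3.14].

### API

Orientations are given as a unit quaternion [w, x, y, z].
In Python, from workcell import env gives the robot as it stands.
- The arm moves only by the shell command python3 nudge.py 'ROWS' [OPENING] [FORCE]. ROWS is a JSON list of rows, 1 to 8 of them, each of 6 numbers: dx, dy, dz in m, then a rotation vector rx, ry, rz in rad; each row is the pose to reach, as a shift and turn from the pose commanded when the command began, along the tool's axes at that moment; what a row does not reach only later rows make up. A row lasts 1/8 s, in which the tool goes at most 0.0625 m and 0.188 rad, less where a joint would pass 70% of its speed; a pose out of reach is approached as far as the arm can. OPENING is the finger opening in m, set as the command begins (- or left out keeps the last). The fingers move at their own pace and stop on an object; FORCE is the grip in N (left out, the last holds). Time passes only in rows, so rows that do not move let the fingers close. It prints the time, the measured TCP pose, the force, the opening and the grip force at its end.
- env.get_state(): the state, without advancing time (a new reading comes with each control period).
- env.read_camera(name): name is "side" or "top" or "wrist"; returns a dict with "image" (420x560x3 uint8, red, green, blue), "K" (3x3 intrinsics, pixels), "R" (3x3) and "t" (3): a world point X has camera coordinates R X + t. Camera axes: x right, y down, z forward; pixel columns grow to the right and rows downward; lengths in m; the calibration is good to about 2 mm. A picture is of the moment at which its call begins. There is no depth.
- env.hand_in(): hands the job in; it is judged then, once.
The state is a dict: "clock": time; "joint_pos": joint angles; "qvel": joint speeds; "tau": joint torques, N m; "tcp_pos": TCP position; "orientation": TCP orientation; "wrist_force": force on the tool from outside, world axes, zero at the start; "ft_torque": the same for the moment, N m; "finger_gap": finger opening in m; "grip_force": force on a finger pad.
Only numpy, scipy, OpenCV 4.12 (cv2) and the standard library are available. Lean on these libraries where they do the work, as an engineer would, in place of code of your own. Each camera call takes 0.05 s, during which the arm holds its last target. There are 200 camera calls.

## Working session

There is one attempt and no reset: what is moved stays moved. The work goes in short steps, Python scripts to look and compute and a shell command to move; the robot and the scene stay as the last step left them, time stands still between calls to the robot, and variables do not carry over. Pictures are saved under pics/ and viewed, at most 10 in all, crops included, and the job is handed in when it is done.

```bash
ls; mkdir -p pics; python3 - <<'E'
from workcell import env
import cv2,pickle
for n in("side","top"):
    c=env.read_camera(n); pickle.dump(c,open(f"pics/{n}0.pkl","wb"))
    cv2.imwrite(f"pics/{n}0.png",cv2.resize(c["image"][:,:,::-1],(800,600),interpolation=cv2.INTER_CUBIC))
    print(n,c["K"].round(1).tolist(),c["R"].round(3).tolist(),c["t"].round(3).tolist())
print(env.get_state())
E
```

```text
nudge.py
pics
workcell.py
side [[465.8, 0.0, 280.0], [0.0, 465.8, 211.8], [0.0, 0.0, 1.0]] [[-0.826, -0.564, 0.021], [-0.392, 0.547, -0.74], [0.406, -0.619, -0.673]] [0.403, 0.357, 1.335]
top [[469.8, 0.0, 279.3], [0.0, 469.8, 204.1], [0.0, 0.0, 1.0]] [[-0.007, -1.0, -0.013], [-0.987, 0.009, -0.159], [0.159, 0.012, -0.987]] [-0.079, 0.574, 1.213]
{'clock': 0.1, 'joint_pos': array([-1.45558215e+00,  3.13899843e-01,  4.50828999e-02,  1.30361232e+00,
        4.13166906e-06,  1.43119813e+00]), 'qvel': array([-0.00106636, -0.00203715,  0.00282923,  0.00056165, -0.00133575,
       -0.00055032]), 'tau': array([ 2.62171001e-03, -4.81724203e+01,  2.99244654e+01,  1.27288123e-02,
       -1.02803667e-04, -1.43493846e-06]), 'tcp_pos': array([ 0.14487967, -0.55600474,  0.25250854]), 'orientation': array([-8.16384269e-04,  9.91894474e-01,  1.27061739e-01,  1.20198431e-05]), 'wrist_force': array([ 0.03129676, -0.1503601 ,  0.13131524]), 'ft_torque': array([0.00502295, 0.00465592, 0.00050523]), 'grip_force': 0.0, 'finger_gap': 0.08511286954366165}
```
View pics/top0.png

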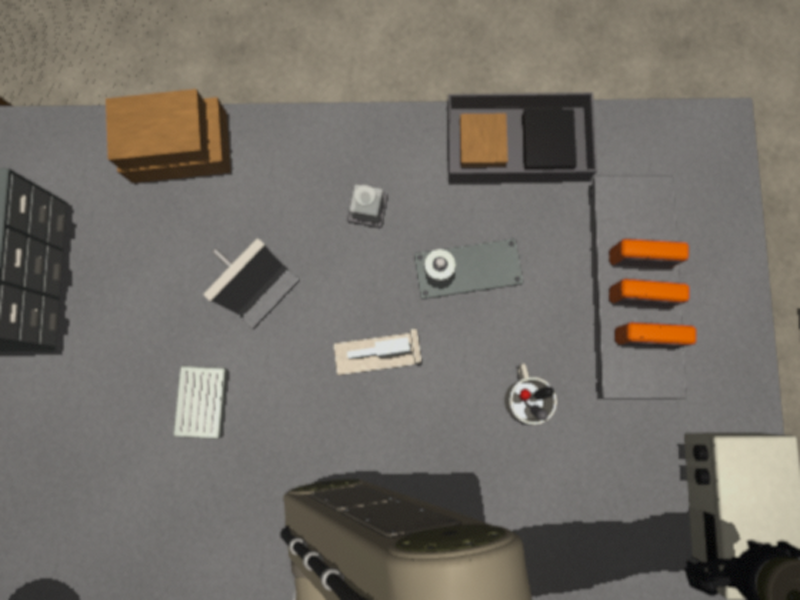

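View pics/side0.png

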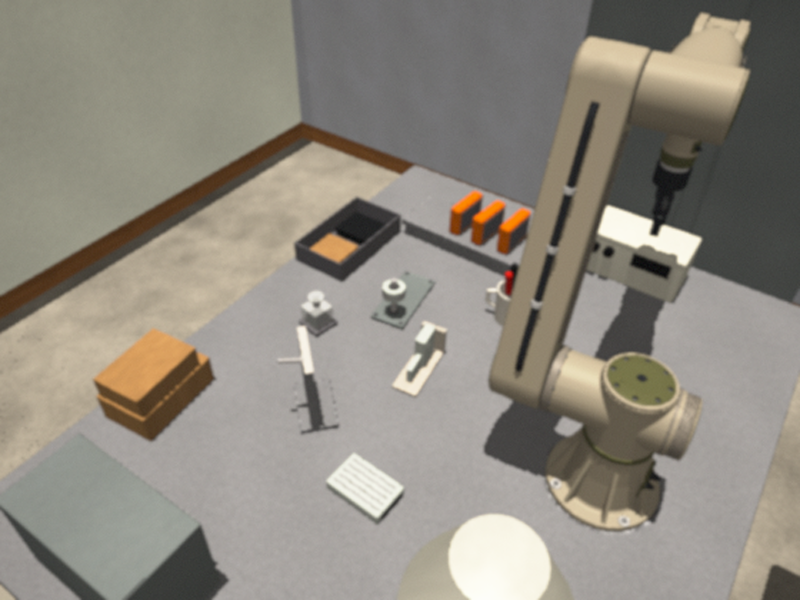

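The top view shows the holder with the gauge (375,352), the stand (468,268) with the collar (440,265), the end panel (240,275) with its peg pointing upper left to (215,250), the mug at (532,400) and the dispenser at (367,205). I'll enlarge this area.

```bash
python3 - <<'E'
import cv2,pickle
def crop(n,x0,y0,x1,y1,s):
    im=pickle.load(open(f"pics/{n}0.pkl","rb"))["image"][y0:y1,x0:x1,::-1]
    im=cv2.resize(im,None,fx=s,fy=s,interpolation=cv2.INTER_CUBIC)
    for i in range(0,x1-x0,20): cv2.putText(im,str(x0+i),(i*s,10),0,.35,(0,255,255),1); cv2.line(im,(i*s,0),(i*s,4),(0,255,255),1)
    for i in range(0,y1-y0,20): cv2.putText(im,str(y0+i),(0,i*s+4),0,.35,(0,255,255),1)
    cv2.imwrite(f"pics/{n}_crop.png",im)
crop("top",140,150,370,270,3); crop("side",190,185,315,305,4)
import numpy as np
a=cv2.imread("pics/top_crop.png");b=cv2.imread("pics/side_crop.png");print(a.shape,b.shape)
crop("top",140,160,300,270,5)
E
```

```text
(360, 690, 3) (480, 500, 3)
```

View pics/top_crop.png

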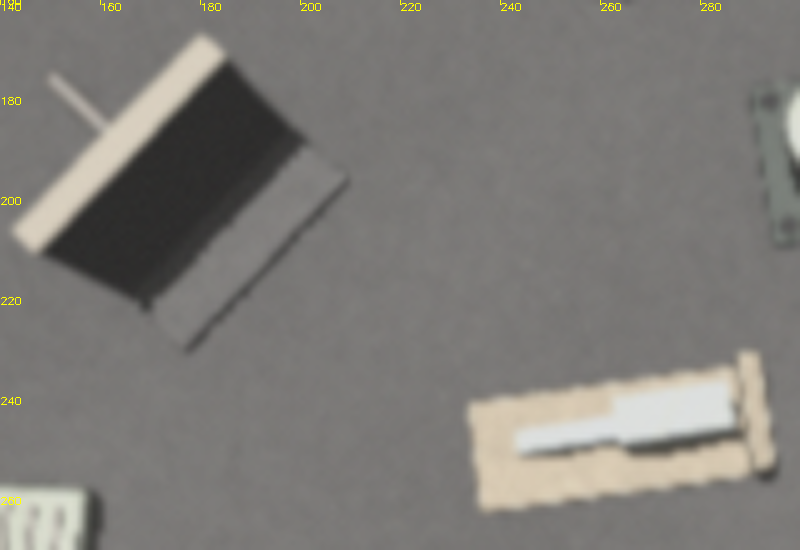

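View pics/side_crop.png

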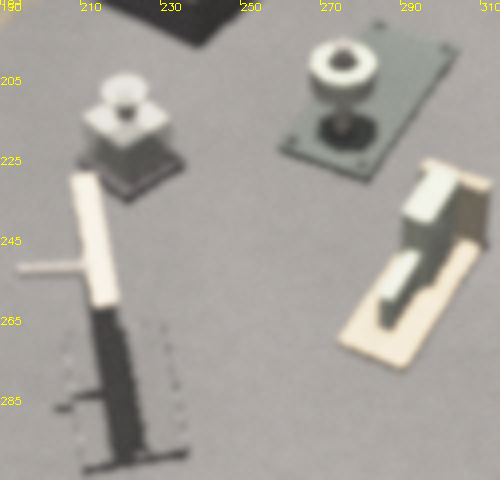

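Crop readings (crop px, original = 140+px/5, 160+py/5):
- **Gauge handle top:** (612,398), (730,380), (738,428), (622,442).
- **Tongue end:** (515,430), (520,455).
- **Panel top:** (205,33), (228,60), (38,255), (10,230).
- **Peg:** runs from (105,128) to its tip at (50,75).

Next I need one crop of the stand.

```bash
python3 - <<'E'
import cv2,pickle
x0,y0,x1,y1,s=282,160,374,216,8
im=pickle.load(open("pics/top0.pkl","rb"))["image"][y0:y1,x0:x1,::-1]
im=cv2.resize(im,None,fx=s,fy=s,interpolation=cv2.INTER_CUBIC)
cv2.imwrite("pics/stand_crop.png",im)
E
```

```text
(no output)
```

View pics/stand_crop.png

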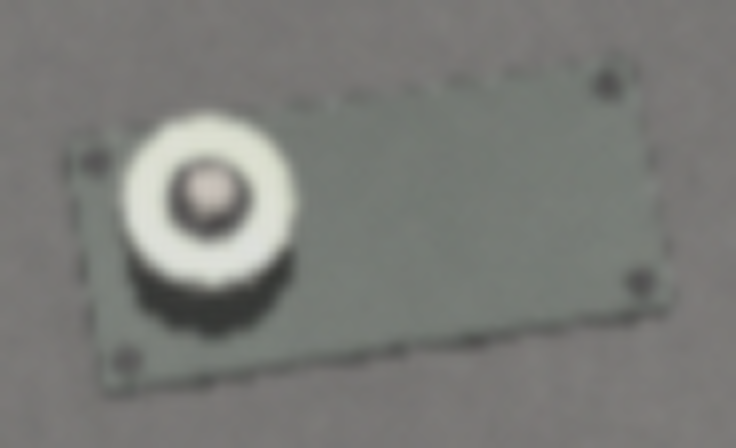

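```bash
cat > geo.py <<'E'
import numpy as np,pickle
from scipy.optimize import least_squares
from scipy.spatial.transform import Rotation as Ro
def proj(c,X): 
    p=np.atleast_2d(X)@c["R"].T+c["t"]; q=p@c["K"].T; return q[:,:2]/q[:,2:]
def unc(px,x0,y0,s): return np.array([x0,y0])+(np.array(px,float)+.5)/s-.5
def world(p,P): P=np.atleast_2d(np.array(P,float)); c,s=np.cos(p[2]),np.sin(p[2]); return np.c_[p[0]+c*P[:,0]-s*P[:,1],p[1]+s*P[:,0]+c*P[:,1],P[:,2]]
def fit(obs,x0):
    f=lambda p:np.concatenate([(proj(c,world(p,P))-u).ravel() for c,P,u in obs])
    r=least_squares(f,x0,loss="soft_l1"); return r.x,np.abs(r.fun)
E
python3 - <<'E'
from geo import *
T,S=[pickle.load(open(f"pics/{n}0.pkl","rb")) for n in("top","side")]
g=lambda L:np.array(L)/1000
sc=lambda p:unc(p,190,185,4)
H=[(30,-12,88),(-30,-12,88),(-30,12,88),(30,12,88)]
gt=(T,g(H+[(85,-6,48),(85,6,48)]),unc([(612,398),(730,380),(738,428),(622,442),(515,430),(520,455)],140,160,5))
gs=(S,g(H),sc([(404,208),(433,165),(460,180),(430,222)]))
P=[(-8,65,186),(8,65,186),(8,-65,186),(-8,-65,186),(-57,0,164)]
pt=(T,g(P),unc([(205,33),(228,60),(38,255),(10,230),(50,75)],140,160,5))
ps=(S,g(P),sc([(72,178),(97,172),(118,302),(93,308),(18,268)]))
B=[(100,-45,10),(-100,-45,10),(-100,45,10),(100,45,10),(60,0,114)]
st=(T,g(B),unc([(68,140),(632,62),(670,310),(105,388),(210,187)],282,160,8))
ss=(S,g(B),sc([(278,150),(378,22),(457,50),(368,183),(343,58)]))
h=[(85,-30,8),(85,30,8)]
ht=(T,g(h),unc([(468,403),(482,512)],140,160,5)); hs=(S,g(h),sc([(338,340),(404,367)]))
for n,o,x0 in(("gauge",(gt,gs),(.4,.1,1.6)),("panel",(pt,ps),(.5,.3,-2.3)),("stand",(st,ss),(.6,0,1.6))):
    for k in((o[0],),(o[1],),o):
        x,r=fit(k,x0); print(n,x.round(4),r.round(1).tolist())
x,r=fit((st,ss),(.6,0,1.6))
# collar top centre height along rod
f=lambda q:np.concatenate([(proj(T,[q])-unc([(210,198)],282,160,8)).ravel(),(proj(S,[q])-sc([(343,62)])).ravel()])
print("collar top",least_squares(f,[.6,0,.1]).x,"rod",world(x,[(.06,0,.1)]))
E
```

```text
gauge [ 0.4683 -0.0716  1.7127] [0.4, 0.1, 0.0, 0.0, 0.2, 0.3, 0.3, 0.4, 0.2, 0.2, 0.1, 0.3]
gauge [ 0.4703 -0.0718  1.703 ] [0.4, 0.9, 0.3, 0.2, 0.2, 1.2, 0.1, 0.1]
gauge [ 0.4689 -0.0715  1.716 ] [0.3, 0.2, 0.1, 0.2, 0.2, 0.5, 0.3, 0.3, 0.2, 0.1, 0.2, 0.4, 0.0, 1.2, 0.5, 0.4, 0.4, 1.0, 0.3, 0.2]
panel [ 0.5912  0.1914 -2.3275] [0.1, 0.6, 0.0, 0.4, 0.4, 0.3, 0.5, 0.2, 0.1, 0.0]
panel [ 0.593   0.1914 -2.3253] [0.5, 0.4, 0.3, 0.4, 0.3, 0.1, 0.2, 0.5, 0.1, 0.5]
panel [ 0.5919  0.1916 -2.3267] [0.2, 0.3, 0.1, 0.7, 0.5, 0.5, 0.4, 0.1, 0.1, 0.2, 0.8, 0.2, 0.0, 0.5, 0.0, 0.3, 0.5, 0.3, 0.2, 0.6]
stand [ 0.6239 -0.2172  1.7003] [0.5, 0.3, 0.2, 0.3, 0.8, 0.2, 0.5, 0.4, 0.1, 0.0]
stand [ 0.6208 -0.2101  1.7159] [0.3, 0.2, 0.9, 0.3, 0.8, 0.3, 0.0, 0.1, 0.3, 1.7]
stand [ 0.6235 -0.2159  1.7029] [1.0, 0.1, 0.3, 0.3, 0.3, 0.3, 0.9, 0.6, 0.4, 0.2, 0.1, 1.2, 0.2, 0.7, 1.3, 0.6, 0.1, 1.2, 0.4, 3.0]
collar top [ 0.61703066 -0.1581223   0.09365552] rod [[ 0.61559572 -0.15642641  0.1       ]]
```

```bash
cat >> geo.py <<'E'
def plan(x,y,z,yaw,tilt=None):
    "shift and turn in tool axes to a tool-down pose whose tool x has this yaw"
    from workcell import env
    s=env.get_state(); q=s["orientation"]; R0=Ro.from_quat([q[1],q[2],q[3],q[0]])
    R1=Ro.from_euler("z",yaw)*Ro.from_euler("x",np.pi)
    if tilt is not None: R1=Ro.from_rotvec(tilt)*R1
    d=R0.inv().apply(np.array([x,y,z])-s["tcp_pos"]); r=(R0.inv()*R1).as_rotvec()
    print("t",round(s["clock"],2),"d",d.round(4).tolist(),"rot",r.round(4).tolist(),"j6",round(s["joint_pos"][5],2))
E
python3 - <<'E'
from geo import *
T=pickle.load(open("pics/top0.pkl","rb"))
def back(px,z):
    r=T["R"].T@np.linalg.solve(T["K"],[px[0]/1.4286,px[1]/1.4286,1]); C=-T["R"].T@T["t"]; return C+r*(z-C[2])/r[2]
print("mug",back((532,400),.095).round(3),"disp",back((367,205),.092).round(3),"drives",back((650,335),.1).round(3))
plan(.4689,-.0715,.20,1.714)
E
```

```text
mug [ 0.371 -0.315  0.095] disp [ 0.728 -0.026  0.092] drives [ 0.483 -0.527  0.1  ]
t 0.1 d [0.4357, -0.3871, 0.0532] rot [-0.0012, -0.0014, -1.4592] j6 1.43
```

```bash
R='[0.4357,-0.3871,0,0,0,-1.459]'; true
python3 nudge.py '[[0.4357,-0.3871,0,0,0,-1.459],[0.4357,-0.3871,0,0,0,-1.459],[0.4357,-0.3871,0,0,0,-1.459],[0.4357,-0.3871,0,0,0,-1.459],[0.4357,-0.3871,0,0,0,-1.459],[0.4357,-0.3871,0,0,0,-1.459],[0.4357,-0.3871,0,0,0,-1.459],[0.4357,-0.3871,0,0,0,-1.459]]' 0.085
python3 -c "
from geo import *
plan(.4689,-.0715,.20,1.714)"
```

```text
clock: 1.1
tcp_pos: [0.4236, -0.139, 0.2532]
orientation: [0.0, 0.653, 0.757, -0.0]
wrist_force: [1.4, -1.5, 0.9]
finger_gap: 0.0854
grip_force: 0.0
t 1.1 d [0.0601, 0.0547, 0.0532] rot [0.0002, 0.0003, 0.0047] j6 0.93
```

```bash

python3 nudge.py '[[0.06,0.055,0.02,0,0,0.004],[0.06,0.055,0.02,0,0,0.004],[0.06,0.055,0.02,0,0,0.004],[0.06,0.055,0.02,0,0,0.004]]'
python3 - <<'E'
from geo import *
from workcell import env
import cv2
c=env.read_camera("wrist"); pickle.dump(c,open("pics/w1.pkl","wb"))
cv2.imwrite("pics/w1.png",c["image"][:,:,::-1])
p=(.4689,-.0715,1.716)
print(proj(c,world(p,np.array([(30,-12,88),(-30,-12,88),(-30,12,88),(30,12,88),(85,-6,48),(85,6,48)])/1000)).round(0).tolist())
plan(.4689,-.0715,.066,1.714)
E
```

```text
clock: 1.6
tcp_pos: [0.4684, -0.074, 0.2332]
orientation: [-0.0, 0.656, 0.754, -0.0]
wrist_force: [0.3, 0.5, -0.5]
finger_gap: 0.0847
grip_force: 0.0
[[294.0, 168.0], [293.0, 232.0], [268.0, 232.0], [267.0, 168.0], [286.0, 106.0], [274.0, 106.0]]
t 1.65 d [0.0028, 0.0009, 0.1674] rot [-0.0002, 0.0003, -0.0053] j6 1.11
```

View pics/w1.png

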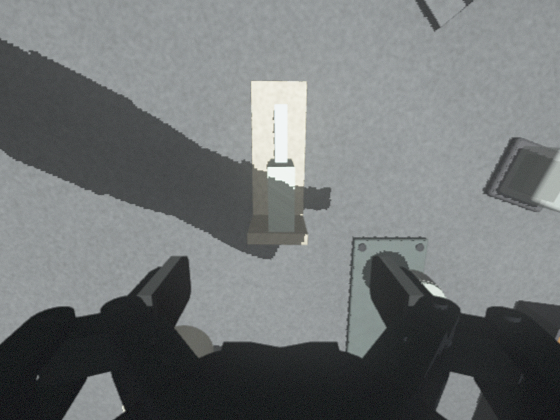

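The wrist view shows the handle top spanning (268,166)-(295,232) and the tongue end at row 105, within 1 px of the prediction. I can go down and grip.

```bash

python3 nudge.py '[[0.003,0.001,0.06,0,0,-0.005],[0.003,0.001,0.12,0,0,-0.005],[0.003,0.001,0.165,0,0,-0.005],[0.003,0.001,0.167,0,0,-0.005],[0.003,0.001,0.167,0,0,-0.005]]'
python3 nudge.py '[[0,0,0,0,0,0],[0,0,0,0,0,0],[0,0,0,0,0,0],[0,0,0,0,0,0],[0,0,0,0,0,0],[0,0,0,0,0,0]]' 0.0 50
```

```text
clock: 2.28
tcp_pos: [0.4702, -0.0716, 0.0677]
orientation: [0.001, 0.655, 0.756, 0.0]
wrist_force: [0.2, -0.4, 0.5]
finger_gap: 0.0852
grip_force: 0.0
clock: 3.02
tcp_pos: [0.4698, -0.0706, 0.0669]
orientation: [0.001, 0.654, 0.756, 0.0]
wrist_force: [-1.5, 0.2, 6.2]
finger_gap: 0.0237
grip_force: 50.9
```

```bash

python3 nudge.py '[[0,0,-0.05,0,0,0],[0,0,-0.11,0,0,0],[0,0,-0.14,0,0,0],[0,0,-0.14,0,0,0]]'
python3 - <<'E'
from geo import *
from workcell import env
import cv2
w=pickle.load(open("pics/w1.pkl","rb"))
p=(.6235,-.2159,1.703)
print(proj(w,world(p,np.array([(100,45,10),(100,-45,10)])/1000)).round(1).tolist())
c=env.read_camera("wrist"); pickle.dump(c,open("pics/w2.pkl","wb"))
cv2.imwrite("pics/w2.png",c["image"][:,:,::-1])
print(proj(c,world(p,np.array([(60,0,114),(60,0,10),(100,45,10),(100,-45,10)])/1000)).round(0).tolist())
plan(.6332,-.2888,.207,1.703)
E
```

```text
clock: 3.52
tcp_pos: [0.4707, -0.0709, 0.208]
orientation: [0.002, 0.654, 0.756, 0.001]
wrist_force: [0.5, 0.8, -3.9]
finger_gap: 0.0231
grip_force: 50.8
[[353.5, 237.9], [427.7, 238.3]]
[[435.0, 340.0], [391.0, 280.0], [355.0, 248.0], [434.0, 248.0]]
t 3.58 d [-0.2395, 0.1306, -0.0007] rot [0.0006, 0.0004, 0.012] j6 1.11
```

```bash

python3 nudge.py '[[-0.2395,0.1306,0,0,0,0.012],[-0.2395,0.1306,0,0,0,0.012],[-0.2395,0.1306,0,0,0,0.012],[-0.2395,0.1306,0,0,0,0.012],[-0.2395,0.1306,0,0,0,0.012],[-0.2395,0.1306,0,0,0,0.012],[-0.2395,0.1306,0,0,0,0.012]]'
python3 -c "
from geo import *
plan(.6332,-.2888,.073,1.703)"
```

```text
clock: 4.45
tcp_pos: [0.6317, -0.2876, 0.2038]
orientation: [-0.002, 0.659, 0.752, -0.0]
wrist_force: [-0.6, 0.2, -3.1]
finger_gap: 0.0235
grip_force: 50.9
t 4.45 d [-0.0018, 0.0018, 0.1308] rot [-0.0036, -0.0031, 0.0002] j6 0.9
```

```bash

python3 nudge.py '[[-0.001,0.001,0.05,0,0,0],[-0.001,0.001,0.1,0,0,0],[-0.001,0.001,0.128,0,0,0],[-0.001,0.001,0.129,0,0,0],[-0.001,0.001,0.129,0,0,0],[-0.001,0.001,0.129,0,0,0]]'
python3 -c "
from geo import *
plan(.6285,-.2533,.072,1.703)"
```

```text
clock: 5.2
tcp_pos: [0.6354, -0.2901, 0.0799]
orientation: [0.002, 0.659, 0.752, 0.0]
wrist_force: [-0.1, -0.0, -3.6]
finger_gap: 0.0232
grip_force: 50.7
t 5.2 d [0.0374, -0.002, 0.0078] rot [0.0031, 0.0026, 0.0002] j6 0.9
```

```bash

python3 nudge.py '[[0,-0.002,0.007,0.003,0.002,0],[0,-0.002,0.007,0.003,0.002,0],[0,-0.002,0.007,0.003,0.002,0]]'
python3 -c "
from geo import *
plan(.6285,-.2533,.069,1.703)"
```

```text
clock: 5.58
tcp_pos: [0.632, -0.29, 0.0702]
orientation: [-0.002, 0.659, 0.752, -0.001]
wrist_force: [0.0, -0.2, -3.6]
finger_gap: 0.0239
grip_force: 50.8
t 5.58 d [0.0369, 0.0013, 0.0013] rot [-0.0032, -0.0021, -0.0004] j6 0.89
```

```bash
cat >> geo.py <<'E'
def avg(n=6):
    from workcell import env
    L=[]
    for i in range(n): env.read_camera("wrist"); L.append(env.get_state())
    s=dict(L[-1]); sd=np.std([l["tcp_pos"] for l in L],axis=0)
    for k in("tcp_pos","orientation","wrist_force","ft_torque","joint_pos"): s[k]=np.mean([l[k] for l in L],axis=0)
    s["orientation"]/=np.linalg.norm(s["orientation"]); return s,sd
def plan2(x,y,z,yaw,n=6,tilt=None):
    s,sd=avg(n); q=s["orientation"]; R0=Ro.from_quat([q[1],q[2],q[3],q[0]])
    R1=Ro.from_euler("z",yaw)*Ro.from_euler("x",np.pi)
    if tilt is not None: R1=Ro.from_rotvec(tilt)*R1
    d=R0.inv().apply(np.array([x,y,z])-s["tcp_pos"]); r=(R0.inv()*R1).as_rotvec()
    print("t",round(s["clock"],2),"tcp",s["tcp_pos"].round(4),"sd",sd.round(4),"d",d.round(4).tolist(),"rot",r.round(4).tolist(),"j6",round(s["joint_pos"][5],2),"F",s["wrist_force"].round(1),"M",s["ft_torque"].round(2))
E
python3 -c "
from geo import *
plan2(.6285,-.2533,.069,1.703)"
```

```text
t 5.88 tcp [ 0.6322 -0.2901  0.0703] sd [0. 0. 0.] d [0.0369, 0.0012, 0.0014] rot [-0.0029, -0.0018, -0.0003] j6 0.89 F [ 0.3  0.2 -3.4] M [-0.05 -0.01 -0.  ]
```

```bash

python3 nudge.py '[[0.012,0.001,-0.001,-0.003,-0.002,0],[0.024,0.001,-0.001,-0.003,-0.002,0],[0.037,0.001,-0.001,-0.003,-0.002,0],[0.037,0.001,-0.001,-0.003,-0.002,0],[0.037,0.001,-0.001,-0.003,-0.002,0]]'
python3 - <<'E'
from geo import *
from workcell import env
import cv2
plan2(.6285,-.2533,.069,1.703)
c=env.read_camera("top");s=env.read_camera("side"); pickle.dump((c,s),open("pics/ts2.pkl","wb"))
g=lambda L:np.array(L)/1000
p=(.6285,-.2540,1.703)
P=g([(30,-12,91),(-30,-12,91),(-30,12,91),(30,12,91)])
a=cv2.resize(c["image"][155:225,280:380,::-1],None,fx=8,fy=8,interpolation=cv2.INTER_CUBIC)
b=cv2.resize(s["image"][175:240,245:310,::-1],None,fx=8,fy=8,interpolation=cv2.INTER_CUBIC)
b=cv2.copyMakeBorder(b,0,40,0,0,cv2.BORDER_CONSTANT)
cv2.imwrite("pics/ts2.png",cv2.resize(np.hstack([a,b]),None,fx=.6,fy=.6))
E
```

```text
clock: 6.5
tcp_pos: [0.6289, -0.2532, 0.0721]
orientation: [0.001, 0.659, 0.752, 0.0]
wrist_force: [0.6, -1.8, -2.4]
finger_gap: 0.0235
grip_force: 51.0
t 6.8 tcp [ 0.6285 -0.2534  0.0715] sd [0.0002 0.     0.0002] d [0.0001, -0.0, 0.0025] rot [0.0006, 0.0005, -0.0004] j6 0.94 F [ 1.4 -2.8 -2.3] M [-0.6  -0.29 -0.08]
```

View pics/ts2.png

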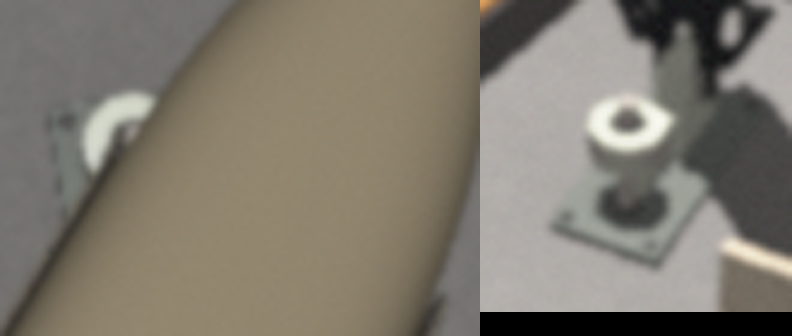

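The side view shows the tongue under the collar, and the top view is blocked by the arm. The −3 N along y means the tongue end has touched the foot flange (12 mm from the axis), so I'll back off 2 mm and lower.

```bash

python3 nudge.py '[[-0.0015,0,0,0,0,0],[-0.0015,0,0,0,0,0],[-0.0015,0,0.002,0,0,0],[-0.0015,0,0.002,0,0,0],[-0.0015,0,0.002,0,0,0]]'
python3 -c "
from geo import *
plan2(.6285,-.2533,.069,1.703)"
```

```text
clock: 7.52
tcp_pos: [0.6283, -0.2543, 0.0693]
orientation: [-0.0, 0.659, 0.752, 0.0]
wrist_force: [-0.6, 0.2, -1.9]
finger_gap: 0.0235
grip_force: 51.0
t 7.83 tcp [ 0.6284 -0.2545  0.0693] sd [0.     0.0001 0.    ] d [0.0012, 0.0002, 0.0003] rot [-0.0001, -0.0001, -0.0001] j6 0.94 F [-0.3  0.3 -2.4] M [0.11 0.06 0.02]
```

```bash

python3 nudge.py '[[0,0,0.0007,0,0,0],[0,0,0.0007,0,0,0],[0,0,0.0007,0,0,0]]'
python3 -c "
from geo import *
plan2(.6285,-.2533,.069,1.703,3)"
```

```text
clock: 8.2
tcp_pos: [0.6286, -0.2548, 0.0691]
orientation: [0.0, 0.659, 0.752, 0.0]
wrist_force: [-1.6, -0.2, 1.8]
finger_gap: 0.0234
grip_force: 51.4
t 8.35 tcp [ 0.6286 -0.2548  0.0691] sd [0. 0. 0.] d [0.0015, 0.0001, 0.0001] rot [0.0004, 0.0004, -0.0002] j6 0.94 F [-1.6 -0.1  2. ] M [0.37 0.33 0.07]
```

```bash

python3 nudge.py '[[0,0,0,0,0,0],[0,0,0,0,0,0],[0,0,0,0,0,0],[0,0,0,0,0,0],[0,0,-0.02,0,0,0],[0,0,-0.08,0,0,0],[0,0,-0.13,0,0,0],[0,0,-0.13,0,0,0]]' 0.085
python3 - <<'E'
from geo import *
from workcell import env
import cv2
plan2(.616,-.157,.20,1.703-np.pi/2,2)
w=env.read_camera("wrist");s=env.read_camera("side"); pickle.dump((w,s),open("pics/ws3.pkl","wb"))
b=cv2.resize(s["image"][175:240,240:310,::-1],(452,420),interpolation=cv2.INTER_CUBIC)
cv2.imwrite("pics/ws3.png",np.hstack([w["image"][:,130:478,::-1],b]))
E
```

```text
clock: 9.35
tcp_pos: [0.631, -0.256, 0.2046]
orientation: [0.005, 0.659, 0.752, 0.001]
wrist_force: [-0.6, -0.6, -0.6]
finger_gap: 0.0849
grip_force: 0.0
t 9.45 tcp [ 0.6293 -0.2551  0.2003] sd [0.0005 0.0003 0.0011] d [0.099, -0.0003, 0.0001] rot [0.0039, -0.0005, 1.5706] j6 0.94 F [ 0.   0.  -0.3] M [-0.01 -0.   -0.03]
```

View pics/ws3.png

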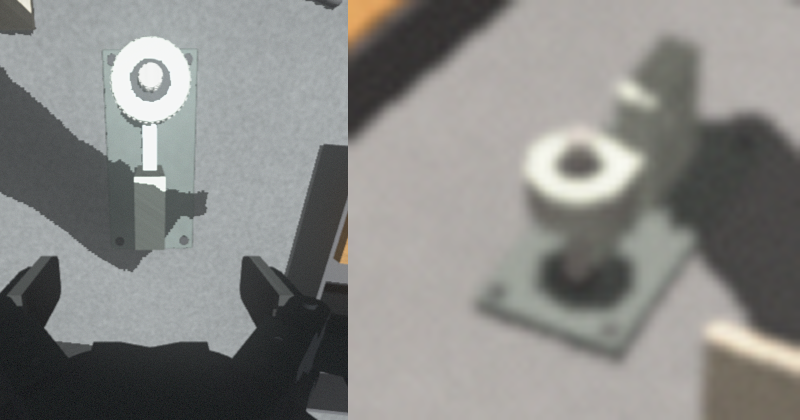

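The gauge stands on the plate with its tongue under the collar. In the wrist view the collar centre is at about (280,80) and the handle top at (264–296,178–250). Next I'll check the fit and move to the collar.

```bash
python3 - <<'E'
from geo import *
w,s=pickle.load(open("pics/ws3.pkl","rb"))
p=(.6235,-.2159,1.703); g=(.6287,-.2556,1.703)
for z in (86,90,94):
  a=np.linspace(0,6.28,60); q=proj(w,world(p,np.c_[60+28*np.cos(a),28*np.sin(a),a*0+z]/1000)); print(z,q.min(0).round(1),q.max(0).round(1))
print("rod",proj(w,world(p,[(.06,0,.114)])).round(1),"gauge",proj(w,world(g,np.array([(30,12,90),(30,-12,90),(-30,-12,90)])/1000)).round(1).tolist())
E
python3 nudge.py '[[0.098,0,0,0,0,-0.18],[0.098,0,0,0,0,-0.36],[0.098,0,0,0,0,-0.54],[0.098,0,0,0,0,-0.72],[0.098,0,0,0,0,-0.9],[0.098,0,0,0,0,-1.08],[0.098,0,0,0,0,-1.26],[0.098,0,0,0,0,-1.44]]'
python3 -c "
from geo import *
plan(.6157,-.157,.20,4.39)"
```

```text
86 [240.3  37.5] [317.7 121. ]
90 [239.6  35.7] [318.4 120.9]
94 [238.8  34. ] [319.1 120.7]
rod [[279.   73.8]] gauge [[263.4, 177.9], [294.6, 177.9], [293.6, 250.4]]
clock: 10.55
tcp_pos: [0.6145, -0.1571, 0.1964]
orientation: [-0.002, -0.004, 1.0, 0.001]
wrist_force: [0.0, 0.1, -0.0]
finger_gap: 0.0853
grip_force: 0.0
t 10.55 d [-0.0012, 0.0001, -0.0037] rot [0.0035, -0.0023, -1.2413] j6 -0.38
```

```bash

python3 nudge.py '[[0,0,0,0,0,-0.18],[0,0,0,0,0,-0.36],[0,0,0,0,0,-0.54],[0,0,0,0,0,-0.72],[0,0,0,0,0,-0.9],[0,0,0,0,0,-1.08],[0,0,0,0,0,-1.24],[0,0,0,0,0,-1.24]]'
python3 -c "
from geo import *
plan2(.616,-.158,.089,4.39,3)"
```

```text
clock: 11.55
tcp_pos: [0.6147, -0.1572, 0.1967]
orientation: [-0.001, -0.581, 0.814, 0.001]
wrist_force: [-0.7, -0.2, -0.0]
finger_gap: 0.0849
grip_force: 0.0
t 11.7 tcp [ 0.615  -0.1573  0.1973] sd [0.0001 0.     0.0003] d [0.0003, -0.0014, 0.1083] rot [0.0023, 0.0, -0.01] j6 -1.62 F [-0.4 -0.   0.4] M [-0.01 -0.   -0.  ]
```

```bash

python3 nudge.py '[[0,-0.001,0.05,0,0,0],[0,-0.001,0.09,0,0,0],[0,-0.001,0.108,0,0,0],[0,-0.001,0.108,0,0,0],[0,-0.001,0.108,0,0,0]]'
python3 nudge.py '[[0,0,0,0,0,0],[0,0,0,0,0,0],[0,0,0,0,0,0],[0,0,0,0,0,0],[0,0,0,0,0,0]]' 0.0 30
python3 -c "
from geo import *
plan2(.616,-.158,.089,4.39,3)"
```

```text
clock: 12.32
tcp_pos: [0.6171, -0.1581, 0.0916]
orientation: [0.0, -0.581, 0.814, -0.001]
wrist_force: [-0.6, -0.8, -0.3]
finger_gap: 0.0849
grip_force: 0.0
clock: 12.95
tcp_pos: [0.6159, -0.1576, 0.0924]
orientation: [-0.0, -0.581, 0.814, -0.0]
wrist_force: [-5.2, 2.1, 7.6]
finger_gap: 0.0551
grip_force: 30.4
t 13.1 tcp [ 0.6159 -0.1577  0.0924] sd [0. 0. 0.] d [0.0003, -0.0002, 0.0034] rot [0.0, -0.0004, -0.0074] j6 -1.62 F [-4.3  0.8  8.2] M [ 0.28  0.96 -0.02]
```

```bash

python3 nudge.py '[[0,0,0.0007,0,0,0.18],[0,0,0.0014,0,0,0.36],[0,0,0.0021,0,0,0.54],[0,0,0.0028,0,0,0.72],[0,0,0.0034,0,0,0.9],[0,0,0.0041,0,0,1.08],[0,0,0.0048,0,0,1.26],[0,0,0.0055,0,0,1.44]]'
python3 -c "
from geo import *
plan2(.616,-.158,.089,4.39,4)"
```

```text
clock: 14.1
tcp_pos: [0.6155, -0.157, 0.0868]
orientation: [-0.001, 0.102, 0.995, 0.0]
wrist_force: [-5.7, 3.4, 9.6]
finger_gap: 0.0547
grip_force: 30.6
t 14.3 tcp [ 0.6155 -0.157   0.0868] sd [0. 0. 0.] d [-0.0007, -0.0009, -0.0022] rot [0.0013, -0.0005, -1.4511] j6 -0.17 F [-5.9  3.3  9. ] M [ 0.61  1.17 -0.13]
```

```bash

python3 nudge.py '[[0,0,0.0007,0,0,0.18],[0,0,0.0014,0,0,0.36],[0,0,0.0021,0,0,0.54],[0,0,0.0021,0,0,0.54]]'
python3 -c "
from geo import *
plan2(.616,-.158,.089,4.39,3)"
python3 nudge.py '[[0,0,0.0007,0,0,0.18],[0,0,0.0014,0,0,0.36],[0,0,0.0014,0,0,0.36]]'
python3 -c "
from geo import *
plan2(.616,-.158,.089,4.39,3)"
```

```text
clock: 14.8
tcp_pos: [0.6156, -0.1567, 0.0848]
orientation: [-0.001, 0.362, 0.932, 0.0]
wrist_force: [-5.1, 4.8, 8.9]
finger_gap: 0.0548
grip_force: 30.7
t 14.95 tcp [ 0.6156 -0.1567  0.0848] sd [0. 0. 0.] d [-0.0011, -0.0007, -0.0042] rot [0.0017, -0.0005, -1.9871] j6 0.36 F [-5.7  3.8  8.7] M [ 0.77  1.16 -0.11]
clock: 15.32
tcp_pos: [0.6158, -0.1566, 0.0834]
orientation: [-0.001, 0.523, 0.853, 0.001]
wrist_force: [-4.6, 3.4, 8.5]
finger_gap: 0.0551
grip_force: 30.7
t 15.47 tcp [ 0.6158 -0.1566  0.0834] sd [0. 0. 0.] d [-0.0013, -0.0004, -0.0056] rot [0.002, -0.0004, -2.3469] j6 0.72 F [-4.5  4.1  8.6] M [ 0.89  1.08 -0.15]
```

```bash

python3 nudge.py '[[0,0,0.0007,0,0,0.18],[0,0,0.001,0,0,0.27],[0,0,0.001,0,0,0.27]]' >/dev/null
python3 -c "
from geo import *
plan2(.616,-.158,.089,4.39,6)"
python3 nudge.py '[[0,0,0.0007,0,0,0.18],[0,0,0.0007,0,0,0.18]]' >/dev/null
python3 -c "
from geo import *
plan2(.616,-.158,.089,4.39,6)"
python3 nudge.py '[[0,0,0.0007,0,0,0.18],[0,0,0.0007,0,0,0.18]]' >/dev/null
python3 -c "
from geo import *
plan2(.616,-.158,.089,4.39,6)"
```

```text
t 16.15 tcp [ 0.6159 -0.1565  0.0824] sd [0. 0. 0.] d [-0.0015, -0.0002, -0.0066] rot [0.0023, -0.0004, -2.6168] j6 0.99 F [-4.4  4.8  8.4] M [ 0.94  1.02 -0.12]
t 16.7 tcp [ 0.616  -0.1565  0.0817] sd [0. 0. 0.] d [-0.0015, -0.0, -0.0073] rot [0.0025, -0.0003, -2.7968] j6 1.17 F [-4.3  4.5  8.5] M [ 0.98  0.97 -0.12]
t 17.25 tcp [ 0.6161 -0.1565  0.081 ] sd [0. 0. 0.] d [-0.0015, 0.0001, -0.008] rot [0.0027, -0.0003, -2.9767] j6 1.35 F [-3.8  4.9  8.4] M [ 0.99  0.9  -0.12]
```

```bash
cat > feel.py <<'E'
from geo import *
import sys
s,_=avg(6); m=s["ft_torque"][2]; print(round(s["clock"],2),"Mz",round(m,3),"F",s["wrist_force"].round(1),"z",s["tcp_pos"][2].round(4),"j6",s["joint_pos"][5].round(2))
sys.exit(m<-0.15)
E
python3 nudge.py '[[0,0,0.0006,0,0,0.15],[0,0,0.0006,0,0,0.15]]' >/dev/null; python3 feel.py && 
python3 nudge.py '[[0,0,0.0006,0,0,0.15],[0,0,0.0006,0,0,0.15]]' >/dev/null && python3 feel.py && 
python3 nudge.py '[[0,0,0.0006,0,0,0.15],[0,0,0.0006,0,0,0.15]]' >/dev/null && python3 feel.py && 
python3 nudge.py '[[0,0,0.0006,0,0,0.15],[0,0,0.0006,0,0,0.15]]' >/dev/null && python3 feel.py
```

```text
17.8 Mz -0.132 F [-3.8  5.   8.6] z 0.0804 j6 1.5False
```

```bash
sed -i 's/sys.exit(m<-0.15)/sys.exit(int(m<-0.15))/' feel.py
python3 nudge.py '[[0,0,0.0006,0,0,0.15],[0,0,0.0006,0,0,0.15]]' >/dev/null; python3 feel.py && 
python3 nudge.py '[[0,0,0.0006,0,0,0.15],[0,0,0.0006,0,0,0.15]]' >/dev/null && python3 feel.py && 
python3 nudge.py '[[0,0,0.0006,0,0,0.15],[0,0,0.0006,0,0,0.15]]' >/dev/null && python3 feel.py && 
python3 nudge.py '[[0,0,0.0006,0,0,0.15],[0,0,0.0006,0,0,0.15]]' >/dev/null && python3 feel.py
```

```text
18.35 Mz -0.111 F [-3.5  4.8  8.3] z 0.0799 j6 1.65
18.9 Mz -0.111 F [-3.6  4.8  8.4] z 0.0793 j6 1.8
19.45 Mz -0.124 F [-3.3  4.6  8.6] z 0.0788 j6 1.95
20.0 Mz 0.012 F [-4.   5.3 10.7] z 0.0787 j6 2.1
```

```bash

python3 nudge.py '[[0,0,0.0002,0,0,0.06],[0,0,0.0002,0,0,0.06]]' ; python3 feel.py
python3 - <<'E'
from geo import *
from workcell import env
import cv2
s=env.read_camera("side"); pickle.dump(s,open("pics/s4.pkl","wb"))
cv2.imwrite("pics/s4.png",cv2.resize(s["image"][175:240,240:315,::-1],None,fx=9,fy=9,interpolation=cv2.INTER_CUBIC))
E
```

```text
clock: 20.25
tcp_pos: [0.6167, -0.1566, 0.0786]
orientation: [-0.0, 0.955, 0.297, 0.001]
wrist_force: [-3.8, 6.4, 11.3]
finger_gap: 0.0552
grip_force: 31.0
20.55 Mz 0.062 F [-4.5  5.5 11.7] z 0.0786 j6 2.16
```

View pics/s4.png

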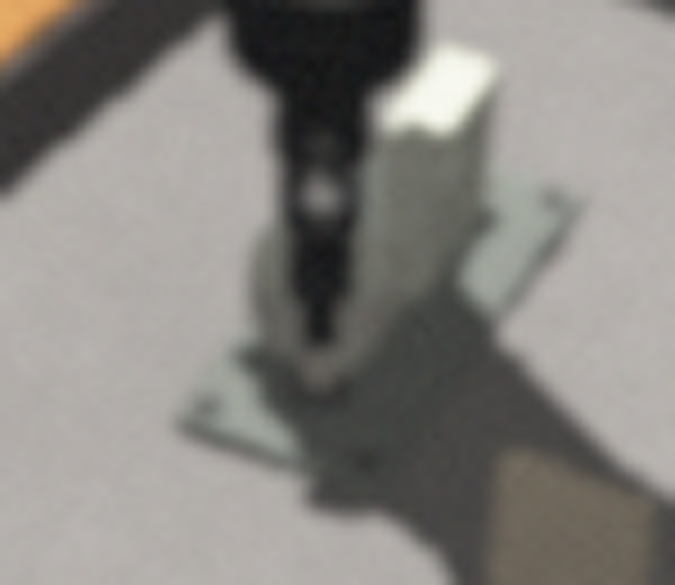

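The picture shows the collar down on the tongue with the gauge upright. The moment rises with each further small turn, so contact is confirmed. I'll ease off a touch, open and rise.

```bash

python3 nudge.py '[[0,0,0,0,0,-0.06],[0,0,0,0,0,-0.06]]' >/dev/null; python3 feel.py
python3 nudge.py '[[0,0,0,0,0,0],[0,0,0,0,0,0],[0,0,0,0,0,0],[0,0,0,0,0,0],[0,0,-0.03,0,0,0],[0,0,-0.08,0,0,0],[0,0,-0.12,0,0,0],[0,0,-0.12,0,0,0]]' 0.085
python3 -c "
from geo import *
plan2(.6287,-.2556,.20,.132,3)"
```

```text
21.15 Mz 0.07 F [-4.7  5.3 11.1] z 0.0786 j6 2.1
clock: 22.15
tcp_pos: [0.6187, -0.1587, 0.2003]
orientation: [0.003, 0.946, 0.325, 0.003]
wrist_force: [0.6, 0.2, -0.3]
finger_gap: 0.0847
grip_force: 0.0
t 22.3 tcp [ 0.6167 -0.158   0.1963] sd [0.0006 0.0002 0.0012] d [-0.0506, 0.0843, -0.0037] rot [0.0008, -0.0006, 0.5307] j6 2.1 F [-1.  -0.2 -0.3] M [-0.01  0.03  0.02]
```

```bash

python3 nudge.py '[[-0.0506,0.0843,0,0,0,0.18],[-0.0506,0.0843,0,0,0,0.36],[-0.0506,0.0843,0,0,0,0.531],[-0.0506,0.0843,0,0,0,0.531],[-0.0506,0.0843,0.02,0,0,0.531],[-0.0506,0.0843,0.02,0,0,0.531]]'
python3 - <<'E'
from geo import *
from workcell import env
plan2(.629,-.2556,.075,.132,3)
E
```

```text
clock: 23.05
tcp_pos: [0.6271, -0.254, 0.1734]
orientation: [-0.001, 0.998, 0.068, -0.002]
wrist_force: [-0.9, 0.3, -0.0]
finger_gap: 0.0849
grip_force: 0.0
t 23.2 tcp [ 0.6281 -0.2546  0.1756] sd [0.0004 0.0003 0.0007] d [0.0009, 0.0011, 0.1006] rot [-0.0009, 0.0013, 0.0021] j6 2.5 F [ 0.1 -0.1  0.4] M [ 0.   -0.   -0.01]
```

```bash

python3 nudge.py '[[0.001,0.001,0.04,0,0,0],[0.001,0.001,0.08,0,0,0],[0.001,0.001,0.1,0,0,0],[0.001,0.001,0.1,0,0,0],[0.001,0.001,0.1,0,0,0],[0.001,0.001,0.1,0,0,0]]'
python3 nudge.py '[[0,0,0,0,0,0],[0,0,0,0,0,0],[0,0,0,0,0,0],[0,0,0,0,0,0],[0,0,0,0,0,0]]' 0.0 50
python3 -c "
from geo import *
plan2(.629,-.2556,.075,.132,4)"
```

```text
clock: 23.95
tcp_pos: [0.6307, -0.2568, 0.078]
orientation: [0.001, 0.998, 0.066, 0.001]
wrist_force: [0.4, -0.4, 0.2]
finger_gap: 0.0849
grip_force: 0.0
clock: 24.58
tcp_pos: [0.63, -0.2552, 0.0773]
orientation: [-0.001, 0.998, 0.066, 0.001]
wrist_force: [-1.1, 3.9, 6.0]
finger_gap: 0.0593
grip_force: 57.2
t 24.77 tcp [ 0.63   -0.2552  0.0773] sd [0. 0. 0.] d [-0.0011, 0.0003, 0.0023] rot [-0.0014, -0.0016, 0.0007] j6 2.51 F [-1.   3.8  6.2] M [1.14 0.21 0.01]
```

```bash

python3 nudge.py '[[0,0.003,0,0,0,0],[0,0.008,0,0,0,0],[0,0.016,0,0,0,0],[0,0.028,0,0,0,0],[0,0.045,0,0,0,0],[0,0.045,0,0,0,0]]'
python3 -c "
from geo import *
plan2(.629,-.2556,.21,.132,4)"
```

```text
clock: 25.52
tcp_pos: [0.6364, -0.3022, 0.0775]
orientation: [0.001, 0.998, 0.065, 0.001]
wrist_force: [0.3, 0.3, 7.0]
finger_gap: 0.0594
grip_force: 57.2
t 25.73 tcp [ 0.6364 -0.3022  0.0775] sd [0. 0. 0.] d [-0.0009, -0.0469, -0.1326] rot [0.0016, -0.0024, -0.0011] j6 2.45 F [-0.1 -0.4  5.6] M [ 0.64  0.08 -0.01]
```

```bash
cat >> geo.py <<'E'
PANEL=(.5919,.1916,-2.3267); TILT=.18*np.array([.7276,-.686,0])
def hang(px,pz,py=0,tilt=1,n=3):
    "tool shift that puts the eye at panel (px,py,pz)"
    e=world(PANEL,[(px,py,pz)])[0]
    R1=Ro.from_rotvec(TILT*tilt)*Ro.from_euler("z",.815)*Ro.from_euler("x",np.pi)
    t=e-R1.apply([-.001,-.012,.0093]); print("target tcp",t.round(4)); plan2(*t,.815,n,TILT*tilt)
E
python3 nudge.py '[[0,0,-0.02,0,0,0],[0,0,-0.08,0,0,0],[0,0,-0.14,0,0,0],[0,0,-0.205,0,0,0],[0,0,-0.205,0,0,0],[0,0,-0.205,0,0,0]]'
python3 -c "
from geo import *
hang(-.095,.245,0,0)"
```

```text
clock: 26.48
tcp_pos: [0.6353, -0.3015, 0.2801]
orientation: [0.0, 0.998, 0.066, -0.0]
wrist_force: [-0.8, 0.0, -3.6]
finger_gap: 0.0595
grip_force: 56.3
target tcp [0.6665 0.2532 0.2543]
t 26.62 tcp [ 0.6347 -0.3008  0.2781] sd [0.0001 0.0002 0.0003] d [0.1042, -0.545, 0.0249] rot [-0.0037, 0.0026, -0.6836] j6 2.45 F [ 0.2 -0.3 -3.4] M [-0.01  0.02 -0.02]
```

```bash

python3 nudge.py '[[0.104,-0.545,-0.01,0,0,-0.684],[0.104,-0.545,-0.01,0,0,-0.684],[0.104,-0.545,-0.01,0,0,-0.684],[0.104,-0.545,-0.01,0,0,-0.684],[0.104,-0.545,-0.01,0,0,-0.684],[0.104,-0.545,-0.01,0,0,-0.684],[0.104,-0.545,-0.01,0,0,-0.684],[0.104,-0.545,-0.01,0,0,-0.684]]'
python3 nudge.py '[[0,0,0,0,0,0],[0,0,0,0,0,0]]' 
python3 -c "
from geo import *
hang(-.095,.171)"
```

```text
clock: 27.62
tcp_pos: [0.6631, 0.2, 0.2879]
orientation: [-0.0, 0.918, 0.397, -0.002]
wrist_force: [1.2, -1.3, -3.9]
finger_gap: 0.0596
grip_force: 56.6
clock: 27.88
tcp_pos: [0.6633, 0.1984, 0.2881]
orientation: [-0.0, 0.918, 0.397, -0.002]
wrist_force: [-0.0, -0.0, -3.3]
finger_gap: 0.0594
grip_force: 56.9
target tcp [0.6653 0.252  0.1803]
t 28.02 tcp [0.6637 0.197  0.289 ] sd [0.0002 0.0004 0.0004] d [0.0414, -0.0365, 0.1086] rot [-0.0008, 0.1819, -0.0006] j6 2.5 F [-0.1 -0.1 -3.1] M [-0.06 -0.06 -0.02]
```

```bash

python3 nudge.py '[[0.041,-0.0365,0,0,0.1,0],[0.041,-0.0365,0,0,0.18,0],[0.041,-0.0365,0.05,0,0.18,0],[0.041,-0.0365,0.1,0,0.18,0],[0.041,-0.0365,0.1,0,0.18,0],[0.041,-0.0365,0.1,0,0.18,0]]'
python3 - <<'E'
from geo import *
from workcell import env
import cv2
hang(-.095,.171)
T=env.read_camera("top");S=env.read_camera("side"); pickle.dump((T,S),open("pics/ts5.pkl","wb"))
s=env.get_state();q=s["orientation"];R=Ro.from_quat([q[1],q[2],q[3],q[0]])
e=s["tcp_pos"]+R.apply([-.001,-.012,.0093])
print("eye",e.round(4))
tip=world(PANEL,[(-.057,0,.164),(-.008,0,.155)])
print("top: eye,tip,root",proj(T,np.r_[[e],tip]).round(1).tolist(),"side",proj(S,np.r_[[e],tip]).round(1).tolist())
a=cv2.resize(T["image"][165:225,130:190,::-1],(480,480),interpolation=cv2.INTER_CUBIC)
b=cv2.resize(S["image"][205:265,180:240,::-1],(480,480),interpolation=cv2.INTER_CUBIC)
cv2.imwrite("pics/ts5.png",cv2.resize(np.hstack([a,b]),(800,400)))
E
```

```text
clock: 28.78
tcp_pos: [0.6668, 0.2523, 0.1922]
orientation: [-0.035, 0.914, 0.394, 0.084]
wrist_force: [-0.5, 0.9, -2.9]
finger_gap: 0.0599
grip_force: 56.7
target tcp [0.6653 0.252  0.1803]
t 28.93 tcp [0.6676 0.253  0.1936] sd [0.0001 0.0002 0.0002] d [-0.0047, -0.001, 0.0126] rot [0.0031, -0.0045, 0.0006] j6 2.54 F [ 0.5  0.1 -3. ] M [-0.23  0.16  0.  ]
eye [0.6586 0.262  0.1832]
top: eye,tip,root [[135.9, 161.6], [149.6, 174.4], [164.6, 188.4]] side [[179.3, 249.6], [194.3, 252.3], [211.6, 251.9]]
```

```bash

python3 nudge.py '[[-0.005,-0.001,0.0125,0.003,-0.0045,0],[-0.005,-0.001,0.0125,0.003,-0.0045,0],[-0.005,-0.001,0.0125,0.003,-0.0045,0],[-0.005,-0.001,0.0125,0.003,-0.0045,0]]'
python3 -c "
from geo import *
hang(-.095,.171)
hang(-.03,.159,n=1)"
```

```text
clock: 29.52
tcp_pos: [0.663, 0.2519, 0.177]
orientation: [-0.036, 0.914, 0.395, 0.08]
wrist_force: [0.5, 0.2, -3.0]
finger_gap: 0.0595
grip_force: 56.8
target tcp [0.6653 0.252  0.1803]
t 29.68 tcp [0.663  0.2519 0.1771] sd [0. 0. 0.] d [0.0022, 0.0016, -0.0029] rot [-0.0029, 0.0042, 0.0009] j6 2.54 F [ 0.5  0.  -2.6] M [-0.23  0.17  0.  ]
target tcp [0.6207 0.2047 0.1683]
t 29.73 tcp [0.663  0.2519 0.1771] sd [0. 0. 0.] d [-0.0639, 0.0016, -0.0025] rot [-0.0029, 0.0042, 0.0009] j6 2.54 F [ 0.8 -0.4 -3.2] M [-0.22  0.11 -0.01]
```

```bash

python3 nudge.py '[[0,0.0016,-0.0027,-0.003,0.004,0],[-0.01,0.0016,-0.0027,-0.003,0.004,0],[-0.02,0.0016,-0.0027,-0.003,0.004,0],[-0.026,0.0016,-0.0027,-0.003,0.004,0],[-0.032,0.0016,-0.0027,-0.003,0.004,0],[-0.036,0.0016,-0.0027,-0.003,0.004,0],[-0.036,0.0016,-0.0027,-0.003,0.004,0]]'
python3 -c "
from geo import *
hang(-.059,.1643,n=4)"
```

```text
clock: 30.6
tcp_pos: [0.6393, 0.2244, 0.1732]
orientation: [-0.036, 0.914, 0.395, 0.082]
wrist_force: [0.1, 1.2, -3.8]
finger_gap: 0.0595
grip_force: 56.8
target tcp [0.6406 0.2258 0.1736]
t 30.8 tcp [0.6396 0.2247 0.1733] sd [0.0001 0.0001 0.    ] d [0.0016, -0.0, -0.0] rot [0.0, 0.0003, 0.0009] j6 2.51 F [-0.4  0.1 -3.2] M [-0.22  0.18  0.03]
```

```bash

python3 nudge.py '[[-0.006,0,0,0,0,0],[-0.012,0,0,0,0,0],[-0.018,0,0,0,0,0],[-0.024,0,0,0,0,0],[-0.028,0,0,0,0,0],[-0.028,0,0,0,0,0]]'
python3 -c "
from geo import *
hang(-.03,.159,n=4)"
```

```text
clock: 31.55
tcp_pos: [0.6203, 0.2042, 0.1682]
orientation: [-0.036, 0.914, 0.395, 0.082]
wrist_force: [0.6, -0.7, -2.8]
finger_gap: 0.0592
grip_force: 56.8
target tcp [0.6207 0.2047 0.1683]
t 31.75 tcp [0.6207 0.2045 0.1683] sd [0.0001 0.0001 0.    ] d [0.0002, -0.0001, 0.0] rot [0.0001, 0.0003, 0.0008] j6 2.48 F [-0.3  0.3 -3.7] M [-0.23  0.17 -0.01]
```

Fully on, with no contact force. Next I lower in steps, feeling for the peg taking the weight.

```bash

python3 nudge.py '[[0,0,0.003,0,0,0],[0,0,0.005,0,0,0],[0,0,0.005,0,0,0],[0,0,0.005,0,0,0]]' >/dev/null; python3 feel.py
python3 nudge.py '[[0,0,0.001,0,0,0],[0,0,0.001,0,0,0],[0,0,0.001,0,0,0]]' >/dev/null; python3 feel.py
```

```text
32.55 Mz 0.004 F [ 0.3 -0.2 -3.4] z 0.1634 j6 2.48
33.23 Mz -0.014 F [ 0.1  0.2 -3.3] z 0.1623 j6 2.48
```

```bash

python3 nudge.py '[[0,0,0.001,0,0,0],[0,0,0.001,0,0,0],[0,0,0.001,0,0,0]]' >/dev/null; python3 feel.py
python3 nudge.py '[[0,0,0.001,0,0,0],[0,0,0.001,0,0,0],[0,0,0.001,0,0,0]]' >/dev/null; python3 feel.py
```

```text
33.9 Mz 0.093 F [-3.5 -2.   4.4] z 0.1619 j6 2.48
34.58 Mz 0.187 F [-6.5 -3.6 10.1] z 0.1618 j6 2.48
```

```bash

python3 nudge.py '[[0,0,-0.0012,0,0,0],[0,0,-0.0012,0,0,0],[0,0,-0.0012,0,0,0]]' >/dev/null; python3 feel.py
python3 nudge.py '[[0,0,0,0,0,0],[0,0,0,0,0,0],[0,0,0,0,0,0],[0,0,0,0,0,0],[0,0,0,0,0,0],[0,0,0,0,0,0]]' 0.085
python3 feel.py
```

```text
35.25 Mz 0.088 F [-3.8 -1.8  5.8] z 0.1618 j6 2.48
clock: 36.0
tcp_pos: [0.6214, 0.2054, 0.1616]
orientation: [-0.036, 0.914, 0.395, 0.082]
wrist_force: [-1.0, -0.1, -0.4]
finger_gap: 0.0851
grip_force: 0.0
36.3 Mz 0.007 F [0.3 0.3 0.1] z 0.1616 j6 2.48
```

```bash

python3 nudge.py '[[0.0045,0,-0.025,0,0,0],[0.011,0,-0.06,0,0,0],[0.018,0,-0.1,0,0,0],[0.025,0,-0.14,0,0,0],[0.025,0,-0.14,0,0,0]]'
python3 nudge.py '[[0.05,0.05,-0.03,0,0,0],[0.1,0.1,-0.03,0,0,0],[0.1,0.15,-0.03,0,0,0],[0.1,0.2,-0.03,0,0,0],[0.1,0.25,-0.03,0,0,0],[0.1,0.3,-0.03,0,0,0],[0.1,0.3,-0.03,0,0,0],[0.1,0.3,-0.03,0,0,0]]'
python3 - <<'E'
from geo import *
from workcell import env
import cv2
T=env.read_camera("top");S=env.read_camera("side"); pickle.dump((T,S),open("pics/ts6.pkl","wb"))
a=cv2.resize(S["image"][195:285,180:255,::-1],(400,480),interpolation=cv2.INTER_CUBIC)
b=cv2.resize(S["image"][180:240,250:300,::-1],(400,480),interpolation=cv2.INTER_CUBIC)
cv2.imwrite("pics/ts6.png",np.hstack([a,b]))
E
```

```text
clock: 36.92
tcp_pos: [0.6229, 0.2054, 0.3084]
orientation: [-0.035, 0.914, 0.395, 0.086]
wrist_force: [-0.7, -0.4, 0.3]
finger_gap: 0.0851
grip_force: 0.0
clock: 37.92
tcp_pos: [0.8594, 0.0671, 0.3255]
orientation: [-0.025, 0.913, 0.393, 0.11]
wrist_force: [-0.8, 1.0, 0.1]
finger_gap: 0.0848
grip_force: 0.0
```

View pics/ts6.png

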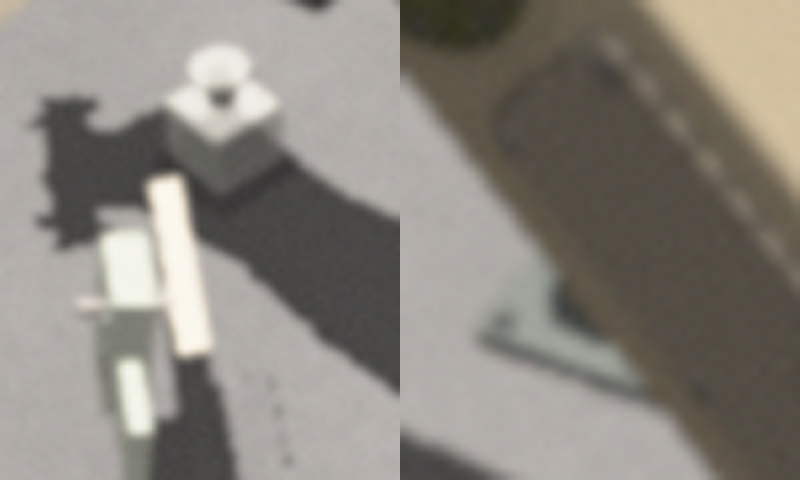

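The gauge hangs level on the peg at (130,300) with the peg tip showing on its outer side. The panel and dispenser haven't moved, the arm is clear, and I'm handing in.

```bash
python3 -c "
from workcell import env
print(env.hand_in())"
```

```text
the job is handed in; nothing more can be done
None
```

I screwed the collar down to a light felt contact on the tongue and hung the gauge by its eye on the peg. The job was handed in at about 38 s; the hand-in gave no verdict, and the collar's final height rests on that contact (I estimate it at most 0.8 mm below tongue height) because the arm hid it in the last picture.

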